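# Clear the setting gauge and press the bush

## Task

The setter has left the red-banded setting gauge standing under the ram of the slide press: take it out and set it down gently, upright, in the wooden gauge tray next to the short yellow-banded gauge. Then push the slide fully home so that its sleeve stands under the ram, and pull the press lever all the way down to press the brass bush flush into the sleeve, and let the lever come back up. Keep the gauge and the sleeve upright, and leave the short gauge, the spanner and the blue bin where they are.

Things in the scene. Friction and masses are not known exactly. Their poses are not given: they have to be found in the camera images.
- press: White bench press, fixed. Origin: on the ram's axis at table level; x points from its front into its column, y to the left of someone standing before it, z up. Aluminium slide bed: top 30 mm above the table, x = -260 to +60 mm, 132 mm wide, with a low gib along each edge (y = +-52 to +-64 mm, top at 40 mm). The column begins at x = +80 mm.
- head_edge (a point): Middle of the lower front edge of the press's white head, which overhangs the bed: underside 210 mm above the table, top 320 mm, front 51 mm before the ram's axis, 70 mm wide (y = +-35 mm). Axes as the press's.
- ram_face (a point): Centre of the ram's round steel punch face (radius 14 mm; a holder nut of radius 20 mm begins 12 mm above it). 165 mm above the table with the lever up, 105 mm when the lever is at 1.25 rad. Moves with the ram.
- gauge: Setting gauge, the obstacle: upright steel cylinder, 46 mm diameter, 75 mm tall, red band and red top, 0.3 to 0.65 kg, standing at the start on the slide bed (30 mm above the table) under the ram, within about 17 mm of its axis. Origin: centre of its underside; z along its axis, up.
- tray: Open wooden gauge tray on the table, fixed, 240 mm along its x by 150 mm along its y, walls 22 mm high and 5 mm thick, floor top 5 mm above the table. Origin: centre of its underside. The short gauge stands in its +x half; the -x half is free.
- short_gauge: Bystander standing in the tray: steel cylinder, 46 mm diameter, 50 mm tall, yellow band and top. Origin: centre of its underside.
- slide (a joint): How far the steel slide has been pushed in along the press's +x: 0 = pulled out (as at the start), 0.150 m = home against its stop, the sleeve then exactly under the ram. Moves with about 3 N of friction and stays where it is left. The slide is 100 mm wide, its top 43 mm above the table.
- slide_knob (a point): Centre of the red knob (30 mm diameter, from 66 to 95 mm above the table, point at 81 mm) on an upright 14 mm post at the front end of the slide, 78 mm in front of the sleeve's axis, to push or pull the slide by. Turns and travels with the slide; x points into the press.
- sleeve: Steel sleeve, the work piece, standing loose in the slide's shallow nest ring (12 mm high): 53 mm largest diameter, 62 mm tall, its top 105 mm above the table, with the brass bush (33 mm diameter) standing 10 mm proud of its top. Origin: centre of its underside. It rides in with the slide.
- bush (a joint): How far the brass bush has been pressed into the sleeve: 0 = standing 10 mm proud, 0.010 m = flush. Needs about 35 N from the ram (about 10 N at the lever's grip); it stays where it is pressed.
- lever (a joint): Press lever angle: 0 = up (at rest, 25 degrees above level, pointing to the front of the press), growing as it is pulled down, to 1.28 rad at its lower stop. The ram goes down 48 mm per rad; it meets the bush at about 1.04 rad and has it flush at 1.25 rad. A light spring (3 to 4 N at the grip) brings the lever back up when it is let go.
- lever_grip (a point): Middle of the black round grip (22 mm diameter, 75 mm long) on the end of the lever, 178 mm from the pivot. The lever turns in an upright plane 90 mm to the right of the ram's axis (press y = -90 mm). Site axes: as the press's at lever angle 0; they turn with the lever.
- spanner: Bystander: open-ended steel spanner, 170 mm long, lying on the table. Origin under its middle.
- bin: Bystander: blue stacking bin with brass bushes in it, 160 x 105 x 75 mm, standing on the table. Origin: centre of its underside.
- lever_pivot (a point): Centre of the lever's level pivot shaft in the plane of the lever: press x = +46 mm, y = -90 mm, 245 mm above the table. Axes as the press's; the lever turns about y.

How it is judged:
By the outcome, as a careful person would: the job done as asked, in the order asked, and still so for the second after the job is handed in, with the robot touching nothing.
It also fails if it takes over 72 s, if anything falls off the work surface, if the arm or the gripper's body presses on something with over 40 N, if the wrist force passes 120 N, or if a joint passes its speed limit or range.

## Robot

A 7-joint arm with a two-finger parallel gripper is mounted at the origin on the work surface. World frame = base frame: x ahead of the robot, y to its left, z up, the work surface at z = 0. Lengths are in mm, angles in rad, forces in N, time in s.
With the tool pointing down it reaches from about 425 to 1025 mm from the base axis. Payload 3.6 kg.
Tool frame: the origin (TCP) lies midway between the tips of the shut fingers; the grasp point (between the pads) lies 19 mm behind it; z points along the fingers, y is the direction in which the jaws open and shut (so a half turn about z gives the same grasp; the last joint's range is limited). The gripper opens to 85 mm and grips with 20 to 120 N. Pads are 22 mm wide; open, the fingers measure 114 mm over their backs; the gripper's body (76 mm by 85 mm) begins 54 mm behind the grasp point. The pads swing forward as they close: fully open they stand 13 mm farther back than shut.
Start: joints at [1.042, 0.591, 0.048, 1.609, -0.033, 0.943, -0.034], TCP at [306.05, -657.239, 231.302] pointing down, gripper open.
Joint ranges: [-2.69, 2.69], [-0.47, 2.24], [-1.27, 1.36], [0.19, 2.51], [-1.53, 4.68], [0.08, 2.07], [-3.09, 3.09]. Speed limits (rad/s): [2.57, 2.57, 3.14, 3.14, 3.14, 3.14, 3.14].

## Interface

Orientations are given as a unit quaternion [x, y, z, w].
In Python, from bench import read_state, camera, camera_params, sign_off gives the robot as it stands.
- The arm moves only by the shell command python3 -m jog 'ROWS'. ROWS is JSON, a list of rows, each an object with "hand": the closure, from 0 (fully open) to 1 (shut); "linear": the shift along the tool's x, y, z in cm, a list of three; "twist": the turn, a rotation vector about the tool's x, y, z in degrees, a list of three. In form: [{"hand": hand, "linear": [x, y, z], "twist": [wx, wy, wz]}, ...]. A call has exactly 10 rows; each row shifts and turns the pose as measured when the row begins, along the tool's axes as they then stand; what a row does not reach is not made up. A row lasts 1/12 s, in which the tool goes at most 41.7 mm and 7.16 degrees, less where a joint would pass 70% of its speed; a pose out of reach is approached as far as the arm can. A call is refused whole if a number of a shift passes 4.17 or a number of a turn 7.16, either way. A call with a gripper value outside its range is refused whole. The fingers move at their own pace and stop on an object; the grip force is fixed at half the most. Time passes only in rows, so rows that do not move let the fingers close, or fill a call up. It gives the time, the measured TCP pose, the force and the opening at its end, in the units of the state.
- read_state(): the state, without advancing time (a new reading comes with each control period).
- camera(name): name is "side" or "top"; returns the picture (400x640x3 uint8, red, green, blue); there is no depth.
- camera_params(name): a dict with "fx", "fy", "cx", "cy" (pixels), "distortion" ([k1, k2, p1, p2, k3] as OpenCV has them; the pictures are not rectified), "R" (3x3) and "t" (3): a world point X has camera coordinates R X + t. Camera axes: x right, y down, z forward; pixel columns grow to the right and rows downward; lengths in mm; the calibration is good to about 2 mm. A picture is of the moment at which its call begins. camera_params takes no time and is no camera call.
- sign_off(): hands the job in, once; it reports no verdict.
The state is a dict: "t": time; "joint_positions": joint angles; "joint_velocities": joint speeds; "joint_torque": joint torques, N m; "position": TCP position; "tcp_rot": TCP orientation; "contact_force": force on the tool from outside, world axes, zero at the start; "ft_torque": the same for the moment, N m; "opening": finger opening in mm.
Only numpy, scipy, OpenCV 4.12 (cv2) and the standard library are available. Lean on these libraries where they do the work, as an engineer would, in place of code of your own. Each camera call takes 0.05 s, during which the arm holds its last target. There are 200 camera calls.

## Working session

There is one attempt and no reset: what is moved stays moved. The work goes in short steps, Python scripts to look and compute and a shell command to move; the robot and the scene stay as the last step left them, time stands still between calls to the robot, and variables do not carry over. Pictures are saved under pics/ and viewed, about 8 in all and at most 12, crops included, and the job is handed in when it is done.

```bash
ls; mkdir -p pics; python3 - <<'E'
from bench import *
import cv2
for n in("side","top"):
    cv2.imwrite(f"pics/{n}0.png",camera(n)[:,:,::-1]); p=camera_params(n); print(n,p)
print(read_state())
E
```

```text
pics
side {'fx': 367.8154120451529, 'fy': 367.8154120451529, 'cx': 315.9897571814426, 'cy': 188.4560876958047, 'distortion': array([0.02128677, 0.        , 0.        , 0.        , 0.        ]), 'R': array([[ 0.69412311, -0.71957651,  0.020069  ],
       [-0.51306738, -0.51408947, -0.68736736],
       [ 0.50493066,  0.46682082, -0.72603261]]), 't': array([-452.15881954,  447.33846567,  597.66570752])}
top {'fx': 375.0820413527332, 'fy': 375.0820413527332, 'cx': 321.38574735305036, 'cy': 200.43154992977026, 'distortion': array([-0.07796316,  0.        ,  0.        ,  0.        ,  0.        ]), 'R': array([[ 0.02488281, -0.99912798,  0.03352807],
       [-0.98707579, -0.02986614, -0.15744647],
       [ 0.15831053, -0.02917704, -0.98695819]]), 't': array([ -52.83486812,  647.59654933, 1054.63944349])}
{'t': 0.1, 'joint_positions': array([ 1.04146962,  0.59201654,  0.04828782,  1.60969583, -0.03329255,
        0.94270872, -0.03367055]), 'joint_velocities': array([ 2.42265679e-04, -2.59686930e-03, -9.32978776e-05, -3.86453032e-03,
       -7.16067412e-04, -5.24378664e-05,  3.56699405e-04]), 'joint_torque': array([ 4.58037481e-03, -5.49997008e+01,  1.55265983e+00, -1.98825288e+01,
        9.57751967e-03,  3.78326149e-03, -1.20984132e-05]), 'position': array([ 305.76685992, -656.5419145 ,  230.26196548]), 'tcp_rot': array([ 9.76336379e-01,  2.16255060e-01, -2.72160669e-04, -9.74802159e-04]), 'contact_force': array([0.41357237, 0.11870355, 0.48868485]), 'ft_torque': array([-0.01040706,  0.02771654, -0.02640694]), 'opening': 85.49481103256193}
```

View pics/side0.png

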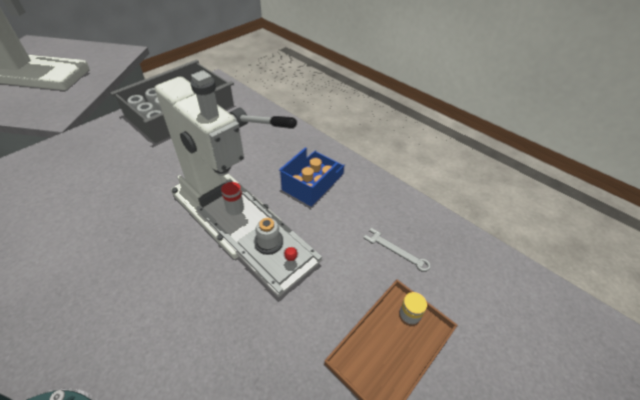

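View pics/top0.png

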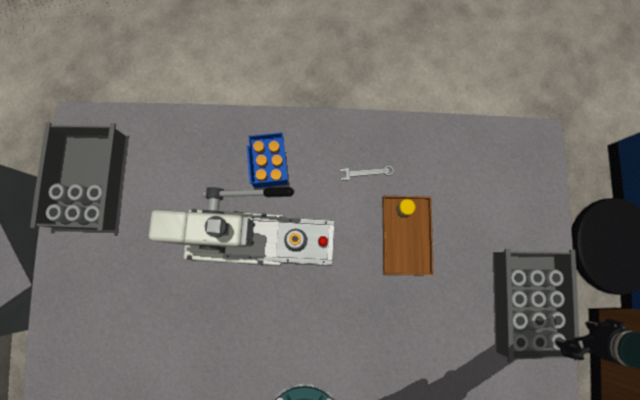

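```bash
cat > h.py <<'E'
import numpy as np, cv2
from bench import *
def ray(n,uv):
    p=camera_params(n);K=np.array([[p['fx'],0,p['cx']],[0,p['fy'],p['cy']],[0,0,1]])
    q=cv2.undistortPoints(np.array([[uv]],float),K,p['distortion'])[0,0]
    R=np.array(p['R']);return -R.T@p['t'],R.T@np.array([q[0],q[1],1])
def atz(n,uv,z):
    c,d=ray(n,uv);return c+d*(z-c[2])/d[2]
def tri(a,b):
    A=0;B=0
    for n,uv in(("side",a),("top",b)):
        c,d=ray(n,uv);d=d/np.linalg.norm(d);P=np.eye(3)-np.outer(d,d);A=A+P;B=B+P@c
    return np.linalg.solve(A,B)
def proj(n,X):
    p=camera_params(n);K=np.array([[p['fx'],0,p['cx']],[0,p['fy'],p['cy']],[0,0,1]])
    return cv2.projectPoints(np.array(X,float).reshape(-1,1,3),cv2.Rodrigues(np.array(p['R']))[0],np.array(p['t']),K,p['distortion'])[0][:,0]
def blobs(im,lo,hi,mn=8):
    h=cv2.cvtColor(im,cv2.COLOR_RGB2HSV);m=cv2.inRange(h,lo,hi)
    n,l,s,c=cv2.connectedComponentsWithStats(m);return [(s[i].tolist(),c[i].round(1).tolist()) for i in range(1,n) if s[i,4]>=mn]
E
python3 - <<'E'
from h import *
ims={n:cv2.imread(f"pics/{n}0.png") for n in("side","top")}
for n in ims:
    im=ims[n][:,:,::-1].copy()
    print(n,"red",blobs(im,(0,170,60),(6,255,255)),blobs(im,(172,170,60),(180,255,255)))
    print("yel",blobs(im,(22,150,100),(33,255,255)))
    print("or",blobs(im,(8,120,120),(20,255,255),5))
a=cv2.resize(ims["side"][60:310,150:350],None,fx=3,fy=3,interpolation=2)[:600]
a=cv2.resize(ims["side"][100:300,155:345],None,fx=3,fy=3,interpolation=2)
cv2.imwrite("pics/s1.png",a)
cv2.imwrite("pics/t1.png",cv2.resize(ims["top"][125:285,145:445],None,fx=2.6,fy=2.6,interpolation=2))
E
```

```text
side red [([223, 183, 17, 11, 142], [230.6, 187.9]), ([227, 197, 11, 3, 13], [232.4, 198.6]), ([286, 248, 10, 12, 100], [290.5, 253.3])] []
yel [([405, 293, 22, 19, 238], [415.6, 302.3])]
or [([303, 159, 18, 17, 149], [311.3, 167.2]), ([323, 166, 6, 6, 19], [325.4, 168.2]), ([295, 176, 8, 4, 14], [299.1, 177.5]), ([315, 177, 4, 3, 7], [316.4, 177.9]), ([260, 219, 13, 12, 77], [266.4, 225.2]), ([373, 281, 25, 27, 30], [385.3, 293.4]), ([326, 286, 130, 114, 7586], [388.7, 351.1]), ([427, 303, 3, 3, 5], [427.6, 304.2]), ([365, 310, 7, 7, 8], [368.2, 312.6])]
top red [([319, 237, 8, 9, 59], [322.5, 240.9])] []
yel [([399, 199, 16, 16, 203], [406.7, 206.5])]
or [([254, 141, 10, 11, 79], [258.3, 146.1]), ([269, 141, 10, 11, 81], [273.6, 146.0]), ([257, 155, 10, 11, 81], [261.1, 159.8]), ([272, 155, 10, 11, 83], [276.6, 159.9]), ([256, 170, 10, 10, 82], [260.7, 174.3]), ([271, 170, 10, 9, 79], [275.7, 174.1]), ([390, 196, 21, 1, 21], [400.0, 196.0]), ([427, 197, 4, 2, 5], [428.8, 197.2]), ([384, 199, 47, 76, 2776], [405.8, 238.4]), ([289, 233, 12, 12, 71], [294.5, 238.5]), ([432, 246, 1, 12, 12], [432.0, 251.5]), ([432, 259, 1, 11, 11], [432.0, 264.0])]
```

View pics/s1.png

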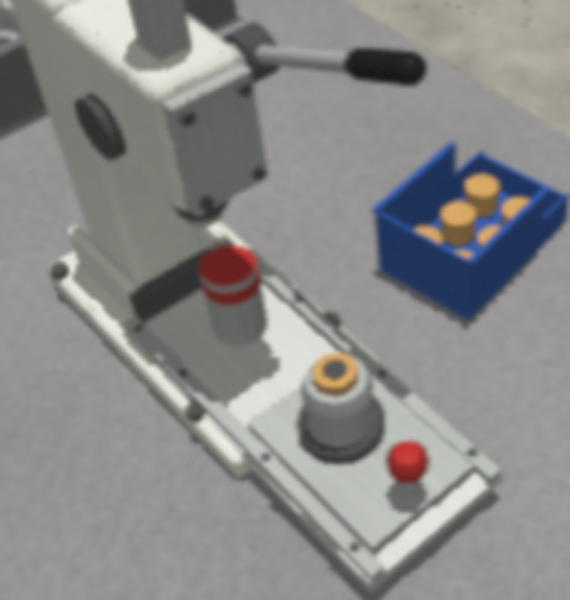

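View pics/t1.png

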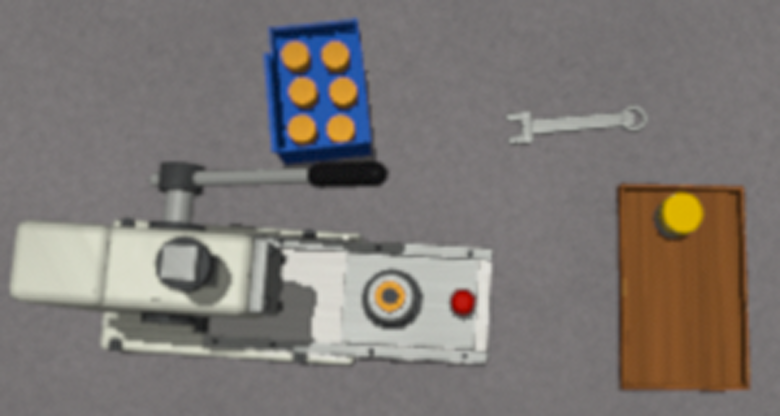

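```bash
cat >> h.py <<'E'
def press(p,X):
    X=np.atleast_2d(X);c,s=np.cos(p[2]),np.sin(p[2])
    return np.c_[p[0]+c*X[:,0]-s*X[:,1],p[1]+s*X[:,0]+c*X[:,1],X[:,2]]
E
python3 - <<'E'
from h import *
from scipy.optimize import least_squares
L=.178*1000;b=np.radians(25)
P=[[-228,0,81],[-150,0,115],[-260,-66,30],[-260,66,30],[46-L*np.cos(b),-90,245+L*np.sin(b)]]
S=[[290.5,253.5],[266.4,225.2],[320.7,257.7],[279,297.3],[283.7,122.3]]
T=[[322.5,240.9],[294.6,239],[334.2,221.2],[331.9,264.2],[278.8,191.9]]
for P_,a,b_ in zip(P,S,T):print("tri",tri(a,b_).round(1))
f=lambda p:np.r_[proj("side",press(p,P))-S,proj("top",press(p,P))-T].ravel()
r=least_squares(f,[550,150,1.57],x_scale=[100,100,1]);p=r.x;print("press",p.round(3),f(p).reshape(-1,2).round(1).tolist())
np.save("press.npy",p)
print(press(p,P).round(1))
g=[atz("side",(230.6,187.9),105)]; print("gauge",g, "expected",press(p,[0,0,105]))
print("short",tri((415.6,300.5),(406.7,206.7)),atz("top",(406.9,206.7),55))
tc=[atz("top",(145+u/2.6,125+v/2.6),22).round(1) for u,v in((617,184),(745,187),(621,389),(749,387))];print("tray",tc,np.mean(tc,0))
print("gauge base side", atz("side",(155+240/3,100+341/3),30))
print("spanner",atz("top",(343,173.5),5),atz("top",(390,171),5)); print("bin",[atz("top",(145+u/2.6,125+v/2.6),75).round(0) for u,v in((270,28),(357,20),(278,162),(371,150))])
E
```

```text
tri [528.5 -40.2  84.7]
tri [530.5  37.4 110.1]
tri [589.2 -74.5  39.2]
tri [463.4 -71.7  22.7]
tri [622.4  68.1 321.1]
press [534.409 186.728   1.545] [[0.2, 1.2], [-0.1, -1.2], [1.6, 1.1], [-0.8, -1.2], [-0.9, 0.3], [0.4, -0.0], [0.3, -0.3], [-0.2, -1.0], [0.1, 0.6], [-0.4, 0.3]]
[[528.6 -41.2  81. ]
 [530.6  36.8 115. ]
 [593.8 -74.9  30. ]
 [461.8 -71.5  30. ]
 [621.4  69.2 320.2]]
gauge [array([546.56955674, 186.88153264, 105.        ])] expected [[534.4092649  186.72758241 105.        ]]
short [ 636.69164849 -287.41885985   64.2882451 ] [ 637.19458877 -289.42449664   55.        ]
tray [array([ 673.7, -222.1,   22. ]), array([ 674.9, -375.9,   22. ]), array([ 436.1, -227. ,   22. ]), array([ 440.9, -376.5,   22. ])] [ 556.4   -300.375   22.   ]
gauge base side [535.46698712 172.23428047  30.        ]
spanner [ 743.54910175 -101.74290971    5.        ] [ 756.68239171 -249.99974589    5.        ]
bin [array([833., 186.,  75.]), array([846.,  87.,  75.]), array([678., 168.,  75.]), array([694.,  65.,  75.])]
```

```bash
cat >> h.py <<'E'
from scipy.spatial.transform import Rotation as Ro
from scipy.optimize import least_squares
pp=np.load("press.npy")
def tool(a,yaw=None):
    "a: degrees below level, pointing along heading yaw; tool y to the right of the heading"
    yaw=pp[2] if yaw is None else yaw; a=np.radians(a)
    z=np.array([np.cos(a)*np.cos(yaw),np.cos(a)*np.sin(yaw),-np.sin(a)]);y=np.array([np.sin(yaw),-np.cos(yaw),0])
    return np.c_[np.cross(y,z),y,z]
def plan(pos,R,n,start=None):
    "print per-row body shift (cm) and turn (deg) that reach the pose in n equal rows"
    s=read_state();p0=np.array(s['position']);R0=Ro.from_quat(s['tcp_rot']).as_matrix()
    if start is not None:p0,R0=start
    w=Ro.from_matrix(R0.T@R).as_rotvec()/n;d=R0.T@(np.array(pos)-p0)
    M=sum(Ro.from_rotvec(w*k).as_matrix() for k in range(n))
    print("row",(np.linalg.solve(M,d)/10).round(2).tolist(),np.degrees(w).round(2).tolist(),"x",n)
def st():
    s=read_state();R=Ro.from_quat(s['tcp_rot']).as_matrix()
    print("t",round(s['t'],2),"pos",np.round(s['position'],1),"z",R[:,2].round(3),"y",R[:,1].round(3),"q",np.round(s['joint_positions'],2),"F",np.round(s['contact_force'],1),"op",round(s['opening'],1))
E
python3 - <<'E'
from h import *
R=tool(40);G=np.array([547,185,76]);d=R[:,2]
F=G+19*d+3*d; pre=F-190*d+np.array([0,0,15]); print(F,pre)
plan(pre,R,20)
E
```

```text
[547.42866046 201.84752531  61.85867259] [543.72659282  56.34617033 198.98831843]
row [3.47, -1.08, 1.81] [1.38, 2.23, -2.97] x 20
```

```bash
python3 - <<'E'
from h import *
s=read_state();p=np.array(s['position']);R=Ro.from_quat(s['tcp_rot'])
for i in range(20):
    p=p+R.apply([34.7,-10.8,18.1]);R=R*Ro.from_rotvec(np.radians([1.38,2.23,-2.97]))
    if i%3==1:print(p.round(),np.hypot(*p[:2]).round())
E
```

```text
[ 359. -606.  196.] 704.0
[ 430. -515.  157.] 671.0
[ 488. -411.  134.] 638.0
[ 531. -297.  128.] 608.0
[ 555. -178.  137.] 583.0
[560. -59. 161.] 563.0
[544.  55. 199.] 546.0
```

```bash
python3 -m jog '[{"hand":0,"linear":[3.47,-1.08,1.81],"twist":[1.38,2.23,-2.97]},{"hand":0,"linear":[3.47,-1.08,1.81],"twist":[1.38,2.23,-2.97]},{"hand":0,"linear":[3.47,-1.08,1.81],"twist":[1.38,2.23,-2.97]},{"hand":0,"linear":[3.47,-1.08,1.81],"twist":[1.38,2.23,-2.97]},{"hand":0,"linear":[3.47,-1.08,1.81],"twist":[1.38,2.23,-2.97]},{"hand":0,"linear":[3.47,-1.08,1.81],"twist":[1.38,2.23,-2.97]},{"hand":0,"linear":[3.47,-1.08,1.81],"twist":[1.38,2.23,-2.97]},{"hand":0,"linear":[3.47,-1.08,1.81],"twist":[1.38,2.23,-2.97]},{"hand":0,"linear":[3.47,-1.08,1.81],"twist":[1.38,2.23,-2.97]},{"hand":0,"linear":[3.47,-1.08,1.81],"twist":[1.38,2.23,-2.97]}]'
python3 - <<'E'
from h import *
st();R=tool(40);pre=[543.7,56,199]
plan(pre,R,10);plan(pre,R,14)
E
```

```text
t: 0.93
position: [515.0, -337.6, 122.0]
tcp_rot: [0.862, 0.453, 0.163, -0.159]
contact_force: [0.3, -1.0, -0.0]
opening: 85.2
t 0.93 pos [ 515.  -337.6  122. ] z [ 0.136  0.422 -0.896] y [ 0.832 -0.539 -0.127] q [ 0.96  0.71 -0.37  1.83 -0.26  0.82  0.25] F [ 0.3 -1.  -0. ] op 85.2
row [3.53, -1.05, 1.79] [1.37, 2.2, -2.94] x 10
row [2.52, -0.73, 1.3] [0.98, 1.57, -2.1] x 14
```

```bash
python3 -m jog '[{"hand":0,"linear":[3.5,-1.05,1.8],"twist":[1.37,2.2,-2.94]},{"hand":0,"linear":[3.5,-1.05,1.8],"twist":[1.37,2.2,-2.94]},{"hand":0,"linear":[3.5,-1.05,1.8],"twist":[1.37,2.2,-2.94]},{"hand":0,"linear":[3.5,-1.05,1.8],"twist":[1.37,2.2,-2.94]},{"hand":0,"linear":[3.5,-1.05,1.8],"twist":[1.37,2.2,-2.94]},{"hand":0,"linear":[3.5,-1.05,1.8],"twist":[1.37,2.2,-2.94]},{"hand":0,"linear":[3.5,-1.05,1.8],"twist":[1.37,2.2,-2.94]},{"hand":0,"linear":[3.5,-1.05,1.8],"twist":[1.37,2.2,-2.94]},{"hand":0,"linear":[3.5,-1.05,1.8],"twist":[1.37,2.2,-2.94]},{"hand":0,"linear":[2.5,-0.75,1.3],"twist":[1.37,2.2,-2.94]}]'
python3 - <<'E'
from h import *
st();R=tool(40)
plan([543.7,56,199],R,4);plan([547.4,201.8,61.9],R,10)
cv2.imwrite("pics/s2.png",cv2.resize(camera("side")[80:300,120:380,::-1],None,fx=2.7,fy=2.7,interpolation=2))
E
```

```text
t: 1.77
position: [540.2, 55.2, 193.3]
tcp_rot: [0.638, 0.638, 0.308, -0.303]
contact_force: [-0.2, 0.2, -0.5]
opening: 85.0
t 1.77 pos [540.2  55.2 193.3] z [ 0.006  0.779 -0.627] y [ 1.    -0.002  0.006] q [ 0.85  0.79 -0.88  2.04 -0.49  0.71  0.52] F [-0.2  0.2 -0.5] op 85.0
row [0.12, 0.09, -0.07] [-0.2, -0.3, 0.28] x 4
row [-0.09, 0.05, 1.97] [-0.08, -0.12, 0.11] x 10
```

View pics/s2.png

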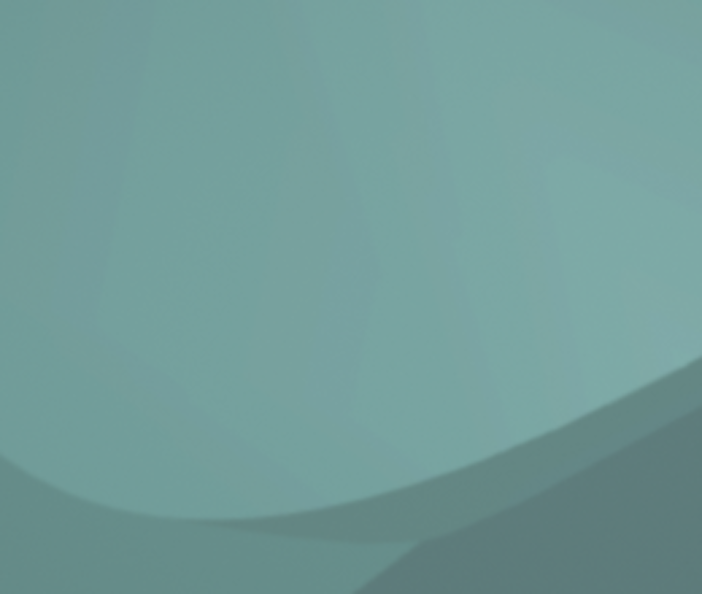

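```bash
python3 -m jog '[{"hand":0,"linear":[-0.1,0.1,2],"twist":[-0.1,-0.15,0.15]},{"hand":0,"linear":[-0.1,0.1,2],"twist":[-0.1,-0.15,0.15]},{"hand":0,"linear":[-0.1,0.1,2],"twist":[-0.1,-0.15,0.15]},{"hand":0,"linear":[-0.1,0.1,2],"twist":[-0.1,-0.15,0.15]},{"hand":0,"linear":[-0.1,0.1,2],"twist":[-0.1,-0.15,0.15]},{"hand":0,"linear":[-0.1,0.05,2],"twist":[-0.1,-0.15,0.15]},{"hand":0,"linear":[-0.1,0,2],"twist":[-0.1,-0.15,0.15]},{"hand":0,"linear":[-0.1,0,2],"twist":[-0.1,-0.15,0.15]},{"hand":0,"linear":[0,0,1.5],"twist":[0,0,0]},{"hand":0,"linear":[0,0,0],"twist":[0,0,0]}]'
python3 - <<'E'
from h import *
st();plan([547.4,201.8,61.9],tool(40),2)
cv2.imwrite("pics/t2.png",cv2.resize(camera("top")[180:290,160:380,::-1],None,fx=3.5,fy=3.5,interpolation=2))
E
```

```text
t: 2.65
position: [548.2, 191.5, 68.4]
tcp_rot: [0.65, 0.632, 0.301, -0.294]
contact_force: [-0.3, -0.4, 0.0]
opening: 85.1
t 2.65 pos [548.2 191.5  68.4] z [ 0.02   0.764 -0.645] y [ 1.    -0.028 -0.002] q [ 0.61  1.02 -0.89  2.11 -0.55  0.29  0.54] F [-0.3 -0.4  0. ] op 85.1
row [0.08, -0.06, 0.6] [0.01, 0.09, -0.09] x 2
```

View pics/t2.png

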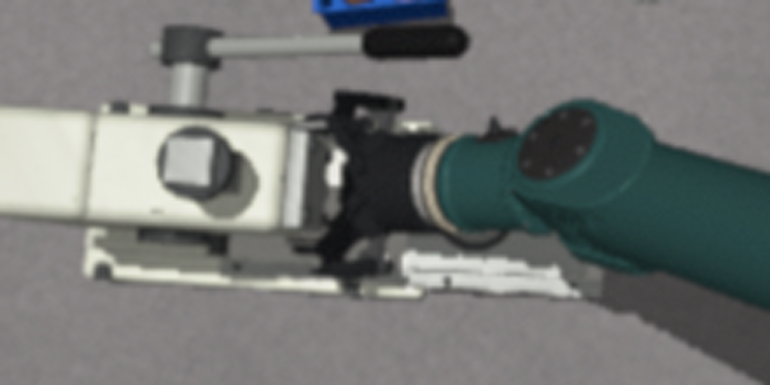

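```bash
python3 -m jog '[{"hand":0,"linear":[0.05,-0.05,0.6],"twist":[0,0,0]},{"hand":0,"linear":[0.05,-0.05,0.6],"twist":[0,0,0]},{"hand":0.3,"linear":[0,0,0],"twist":[0,0,0]},{"hand":0.4,"linear":[0,0,0],"twist":[0,0,0]},{"hand":0.5,"linear":[0,0,0],"twist":[0,0,0]},{"hand":1,"linear":[0,0,0],"twist":[0,0,0]},{"hand":1,"linear":[0,0,0],"twist":[0,0,0]},{"hand":1,"linear":[0,0,0],"twist":[0,0,0]},{"hand":1,"linear":[0,0,0],"twist":[0,0,0]},{"hand":1,"linear":[0,0,0],"twist":[0,0,0]}]'
python3 -c "
from h import *
st();R=tool(40);print('up',R.T@[0,0,1],'back',R.T@(-press(pp,[1,0,0])[0]+press(pp,[0,0,0])[0]))"
```

```text
t: 3.53
position: [548.7, 196.7, 62.4]
tcp_rot: [0.652, 0.631, 0.301, -0.292]
contact_force: [-0.5, 2.3, -1.2]
opening: 44.8
t 3.53 pos [548.7 196.7  62.4] z [ 0.024  0.761 -0.648] y [ 0.999 -0.032 -0.   ] q [ 0.6   1.03 -0.89  2.11 -0.56  0.26  0.54] F [-0.5  2.3 -1.2] op 44.8
up [ 0.76604444  0.         -0.64278761] back [-6.42787610e-01 -1.87523711e-14 -7.66044443e-01]
```

```bash
python3 -m jog '[{"hand":1,"linear":[0.4,0,-0.33],"twist":[0,0,0]},{"hand":1,"linear":[0.4,0,-0.33],"twist":[0,0,0]},{"hand":1,"linear":[0.1,0,-1.2],"twist":[0,0,0]},{"hand":1,"linear":[0.13,0,-1.4],"twist":[0,0,0]},{"hand":1,"linear":[0.13,0,-1.4],"twist":[0,0,0]},{"hand":1,"linear":[0.13,0,-1.4],"twist":[0,0,0]},{"hand":1,"linear":[0.13,0,-1.4],"twist":[0,0,0]},{"hand":1,"linear":[0.13,0,-1.4],"twist":[0,0,0]},{"hand":1,"linear":[0.13,0,-1.4],"twist":[0,0,0]},{"hand":1,"linear":[0.13,0,-1.4],"twist":[0,0,0]}]'
python3 -c "
from h import *
st()"
```

```text
t: 4.37
position: [546.0, 108.0, 153.0]
tcp_rot: [0.657, 0.631, 0.298, -0.286]
contact_force: [0.5, -0.8, -5.0]
opening: 44.5
t 4.37 pos [546. 108. 153.] z [ 0.03   0.751 -0.659] y [ 0.999 -0.04   0.   ] q [ 0.74  0.82 -0.87  2.09 -0.53  0.53  0.49] F [ 0.5 -0.8 -5. ] op 44.5
```

```bash
python3 - <<'E'
from h import *
Rg=Ro.from_quat([.652,.631,.301,-.292]).as_matrix()
A=np.array([546,60,205.]);plan(A,Rg,5)
R=Ro.from_euler('z',-50,degrees=True).as_matrix()@Rg
h=R[:,2].copy();h[2]=0;h/=np.linalg.norm(h);print(h)
B=np.array([505,-300,0])+12*h+[0,0,90];print(B)
plan(B,R,15,(A,Rg))
E
```

```text
row [0.16, 0.04, -1.41] [0.08, 0.17, -0.05] x 5
[0.78593505 0.61830906 0.        ]
[ 514.43122065 -292.58029131   90.        ]
row [-2.07, 0.84, -1.25] [-2.54, 0.0, 2.16] x 15
```

```bash
python3 -m jog '[{"hand":1,"linear":[0.16,0.04,-1.4],"twist":[0.08,0.17,-0.05]},{"hand":1,"linear":[0.16,0.04,-1.4],"twist":[0.08,0.17,-0.05]},{"hand":1,"linear":[0.16,0.04,-1.4],"twist":[0.08,0.17,-0.05]},{"hand":1,"linear":[0.16,0.04,-1.4],"twist":[0.08,0.17,-0.05]},{"hand":1,"linear":[0.16,0.04,-1.4],"twist":[0.08,0.17,-0.05]},{"hand":1,"linear":[-1,0.4,-0.6],"twist":[-1.25,0,1.1]},{"hand":1,"linear":[-2,0.84,-1.25],"twist":[-2.5,0,2.15]},{"hand":1,"linear":[-2,0.84,-1.25],"twist":[-2.5,0,2.15]},{"hand":1,"linear":[-2,0.84,-1.25],"twist":[-2.5,0,2.15]},{"hand":1,"linear":[-2,0.84,-1.25],"twist":[-2.5,0,2.15]}]'
python3 - <<'E'
from h import *
st()
Rg=Ro.from_quat([.652,.631,.301,-.292]).as_matrix()
R=Ro.from_euler('z',-50,degrees=True).as_matrix()@Rg
plan([514.4,-292.6,85],R,10)
E
```

```text
t: 5.2
position: [568.5, -58.5, 180.4]
tcp_rot: [0.732, 0.543, 0.336, -0.238]
contact_force: [-0.0, -0.8, -4.6]
opening: 44.2
t 5.2 pos [568.5 -58.5 180.4] z [ 0.233  0.713 -0.661] y [ 0.955 -0.297  0.016] q [ 1.    0.77 -0.82  2.04 -0.56  0.62  0.52] F [-0.  -0.8 -4.6] op 44.2
row [-2.23, 0.82, -1.11] [-2.55, 0.07, 2.33] x 10
```

```bash
python3 -m jog '[{"hand":1,"linear":[-2.2,0.82,-1.1],"twist":[-2.55,0.07,2.33]},{"hand":1,"linear":[-2.2,0.82,-1.1],"twist":[-2.55,0.07,2.33]},{"hand":1,"linear":[-2.2,0.82,-1.1],"twist":[-2.55,0.07,2.33]},{"hand":1,"linear":[-2.2,0.82,-1.1],"twist":[-2.55,0.07,2.33]},{"hand":1,"linear":[-2.2,0.82,-1.1],"twist":[-2.55,0.07,2.33]},{"hand":1,"linear":[-2.2,0.82,-1.1],"twist":[-2.55,0.07,2.33]},{"hand":1,"linear":[-2.2,0.82,-1.1],"twist":[-2.55,0.07,2.33]},{"hand":1,"linear":[-2.2,0.82,-1.1],"twist":[-2.55,0.07,2.33]},{"hand":1,"linear":[-1.8,0.65,-0.9],"twist":[-2,0.05,1.8]},{"hand":1,"linear":[0,0,0],"twist":[0,0,0]}]'
python3 - <<'E'
from h import *
st()
Rg=Ro.from_quat([.652,.631,.301,-.292]).as_matrix()
R=Ro.from_euler('z',-50,degrees=True).as_matrix()@Rg
plan([514.4,-292.6,55],R,5)
cv2.imwrite("pics/s3.png",cv2.resize(camera("side")[160:400,200:520,::-1],None,fx=2.4,fy=2.4,interpolation=2))
E
```

```text
t: 6.03
position: [513.8, -297.6, 82.8]
tcp_rot: [0.862, 0.302, 0.385, -0.13]
contact_force: [0.5, -0.7, -4.7]
opening: 44.1
t 6.03 pos [ 513.8 -297.6   82.8] z [ 0.585  0.457 -0.669] y [ 0.622 -0.783  0.009] q [ 1.4   0.94 -0.82  2.1  -0.72  0.32  0.65] F [ 0.5 -0.7 -4.7] op 44.1
row [-0.37, -0.07, 0.42] [0.03, 0.33, 0.12] x 5
```

View pics/s3.png

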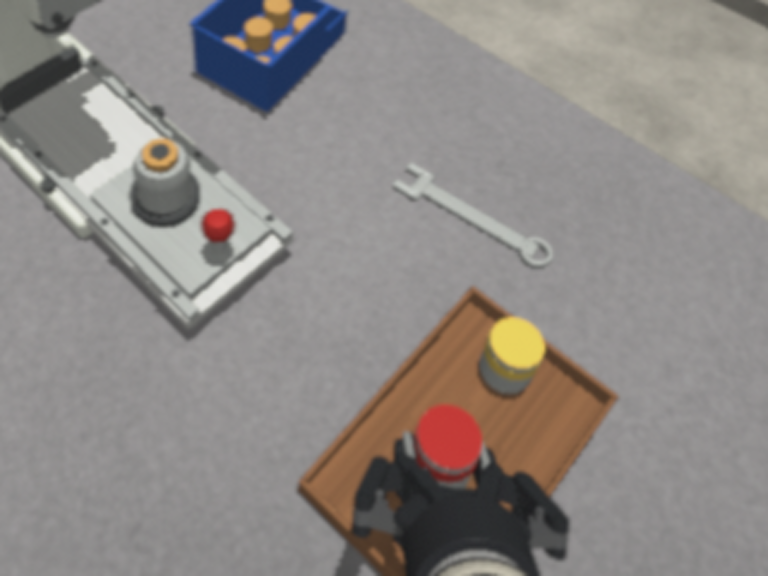

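```bash
python3 -m jog '[{"hand":1,"linear":[-0.37,-0.07,0.42],"twist":[0.03,0.33,0.12]},{"hand":1,"linear":[-0.37,-0.07,0.42],"twist":[0.03,0.33,0.12]},{"hand":1,"linear":[-0.37,-0.07,0.42],"twist":[0.03,0.33,0.12]},{"hand":1,"linear":[-0.37,-0.07,0.42],"twist":[0.03,0.33,0.12]},{"hand":1,"linear":[-0.37,-0.07,0.42],"twist":[0.03,0.33,0.12]},{"hand":1,"linear":[-0.23,0,0.2],"twist":[0,0,0]},{"hand":1,"linear":[-0.23,0,0.2],"twist":[0,0,0]},{"hand":1,"linear":[-0.23,0,0.2],"twist":[0,0,0]},{"hand":1,"linear":[-0.15,0,0.13],"twist":[0,0,0]},{"hand":1,"linear":[0,0,0],"twist":[0,0,0]}]'
python3 - <<'E'
from h import *
st()
Rg=Ro.from_quat([.652,.631,.301,-.292]).as_matrix()
R=Ro.from_euler('z',-50,degrees=True).as_matrix()@Rg
print(atz("side",(387.5,341),125))
p=read_state()['position'];plan([514.4,-293,38.5],R,5)
E
```

```text
t: 6.92
position: [518.1, -287.3, 41.6]
tcp_rot: [0.856, 0.299, 0.398, -0.14]
contact_force: [-1.3, -0.9, -4.2]
opening: 44.3
t 6.92 pos [ 518.1 -287.3   41.6] z [ 0.598  0.478 -0.644] y [ 0.624 -0.781 -0.001] q [ 1.42  1.05 -0.84  2.1  -0.71  0.25  0.7 ] F [-1.3 -0.9 -4.2] op 44.3
[ 507.36144561 -302.72158061  125.        ]
row [-0.13, 0.04, -0.06] [-0.07, -0.07, 0.06] x 5
```

```bash
python3 -m jog '[{"hand":1,"linear":[-0.08,0,0.06],"twist":[0,0,0]},{"hand":1,"linear":[-0.08,0,0.06],"twist":[0,0,0]},{"hand":1,"linear":[-0.08,0,0.06],"twist":[0,0,0]},{"hand":1,"linear":[-0.04,0,0.03],"twist":[0,0,0]},{"hand":1,"linear":[0,0,0],"twist":[0,0,0]},{"hand":1,"linear":[0,0,0],"twist":[0,0,0]},{"hand":1,"linear":[0,0,0],"twist":[0,0,0]},{"hand":1,"linear":[0,0,0],"twist":[0,0,0]},{"hand":1,"linear":[0,0,0],"twist":[0,0,0]},{"hand":1,"linear":[0,0,0],"twist":[0,0,0]}]'; python3 -c "
from h import *
st()"
```

```text
t: 7.75
position: [518.6, -288.2, 39.0]
tcp_rot: [0.856, 0.3, 0.398, -0.139]
contact_force: [0.0, -0.4, -4.6]
opening: 44.2
t 7.75 pos [ 518.6 -288.2   39. ] z [ 0.598  0.477 -0.644] y [ 0.624 -0.782  0.001] q [ 1.42  1.06 -0.84  2.09 -0.71  0.25  0.71] F [ 0.  -0.4 -4.6] op 44.2
```

```bash
python3 -m jog '[{"hand":1,"linear":[-0.07,0,0.06],"twist":[0,0,0]},{"hand":1,"linear":[0,0,0],"twist":[0,0,0]},{"hand":1,"linear":[-0.07,0,0.06],"twist":[0,0,0]},{"hand":1,"linear":[0,0,0],"twist":[0,0,0]},{"hand":1,"linear":[-0.07,0,0.06],"twist":[0,0,0]},{"hand":1,"linear":[0,0,0],"twist":[0,0,0]},{"hand":1,"linear":[0,0,0],"twist":[0,0,0]},{"hand":1,"linear":[0,0,0],"twist":[0,0,0]},{"hand":1,"linear":[0,0,0],"twist":[0,0,0]},{"hand":1,"linear":[0,0,0],"twist":[0,0,0]}]'; python3 -c "
from h import *
st()"
```

```text
t: 8.58
position: [519.3, -288.0, 37.5]
tcp_rot: [0.855, 0.3, 0.399, -0.139]
contact_force: [-1.9, -0.5, -1.3]
opening: 43.8
t 8.58 pos [ 519.3 -288.    37.5] z [ 0.6    0.478 -0.642] y [ 0.624 -0.781  0.002] q [ 1.42  1.06 -0.85  2.09 -0.71  0.25  0.71] F [-1.9 -0.5 -1.3] op 43.8
```

```bash
python3 -m jog '[{"hand":1,"linear":[-0.04,0,0.03],"twist":[0,0,0]},{"hand":0.4,"linear":[0,0,0],"twist":[0,0,0]},{"hand":0.3,"linear":[0,0,0],"twist":[0,0,0]},{"hand":0.2,"linear":[0,0,0],"twist":[0,0,0]},{"hand":0,"linear":[0,0,0],"twist":[0,0,0]},{"hand":0,"linear":[0,0,0],"twist":[0,0,0]},{"hand":0,"linear":[0,0,0],"twist":[0,0,0]},{"hand":0,"linear":[0,0,0],"twist":[0,0,0]},{"hand":0,"linear":[0,0,-0.5],"twist":[0,0,0]},{"hand":0,"linear":[0,0,-1],"twist":[0,0,0]}]'; python3 -c "
from h import *
st()"
python3 -m jog '[{"hand":0,"linear":[0,0,-1.5],"twist":[0,0,0]},{"hand":0,"linear":[0,0,-2],"twist":[0,0,0]},{"hand":0,"linear":[0,0,-2],"twist":[0,0,0]},{"hand":0,"linear":[0,0,-2],"twist":[0,0,0]},{"hand":0,"linear":[0,0,-2],"twist":[0,0,0]},{"hand":0,"linear":[0,0,-2],"twist":[0,0,0]},{"hand":0,"linear":[0,0,-2],"twist":[0,0,0]},{"hand":1,"linear":[0,0,0],"twist":[0,0,0]},{"hand":1,"linear":[0,0,0],"twist":[0,0,0]},{"hand":1,"linear":[0,0,0],"twist":[0,0,0]}]'
python3 - <<'E'
from h import *
st()
cv2.imwrite("pics/s4.png",cv2.resize(camera("side")[200:400,220:520,::-1],None,fx=2.4,fy=2.4,interpolation=2))
E
```

```text
t: 9.42
position: [513.1, -290.8, 50.8]
tcp_rot: [0.852, 0.303, 0.403, -0.143]
contact_force: [0.0, 0.2, 0.0]
opening: 85.4
t 9.42 pos [ 513.1 -290.8   50.8] z [ 0.6    0.487 -0.634] y [ 0.631 -0.776  0.001] q [ 1.43  1.04 -0.84  2.09 -0.7   0.29  0.71] F [0.  0.2 0. ] op 85.4
t: 10.25
position: [422.7, -363.5, 144.5]
tcp_rot: [0.853, 0.302, 0.401, -0.14]
contact_force: [0.0, 0.6, -0.2]
opening: 51.7
t 10.25 pos [ 422.7 -363.5  144.5] z [ 0.6    0.481 -0.639] y [ 0.627 -0.779  0.003] q [ 1.58  0.82 -0.76  2.06 -0.63  0.61  0.65] F [ 0.   0.6 -0.2] op 51.7
```

View pics/s4.png

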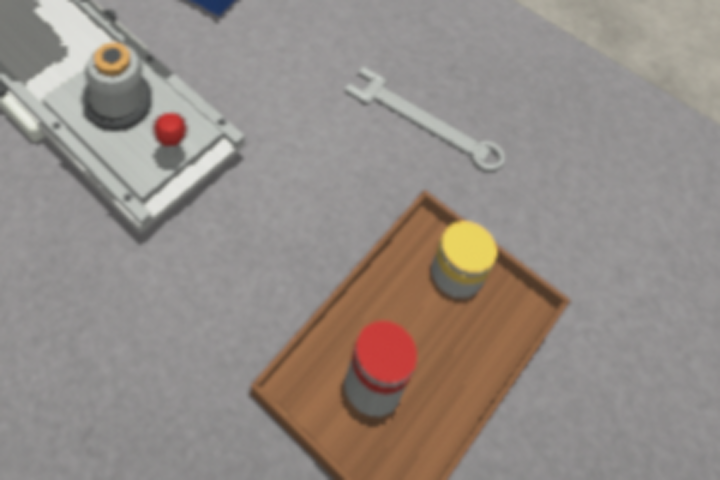

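```bash
python3 - <<'E'
from h import *
P=press(pp,[-287,0,140])[0];print(P);plan(P,tool(60),10)
s=read_state();p=np.array(s['position']);R=Ro.from_quat(s['tcp_rot'])
E
```

```text
[ 527.10933517 -100.17956463  140.        ]
row [2.17, -0.36, 1.94] [3.23, -1.9, -3.8] x 10
```

```bash
python3 -m jog '[{"hand":1,"linear":[2.2,-0.36,1.9],"twist":[3.2,-1.9,-3.8]},{"hand":1,"linear":[2.2,-0.36,1.9],"twist":[3.2,-1.9,-3.8]},{"hand":1,"linear":[2.2,-0.36,1.9],"twist":[3.2,-1.9,-3.8]},{"hand":1,"linear":[2.2,-0.36,1.9],"twist":[3.2,-1.9,-3.8]},{"hand":1,"linear":[2.2,-0.36,1.9],"twist":[3.2,-1.9,-3.8]},{"hand":1,"linear":[2.2,-0.36,1.9],"twist":[3.2,-1.9,-3.8]},{"hand":1,"linear":[2.2,-0.36,1.9],"twist":[3.2,-1.9,-3.8]},{"hand":1,"linear":[2.2,-0.36,1.9],"twist":[3.2,-1.9,-3.8]},{"hand":1,"linear":[2.2,-0.36,1.9],"twist":[3.2,-1.9,-3.8]},{"hand":1,"linear":[2.2,-0.36,1.9],"twist":[3.2,-1.9,-3.8]}]'; python3 - <<'E'
from h import *
st();P=press(pp,[-280,0,66])[0];plan(P,tool(60),8);print(tool(60).T@[pp[0]*0+np.cos(pp[2]),np.sin(pp[2]),0])
E
```

```text
t: 11.13
position: [528.8, -91.8, 134.2]
tcp_rot: [0.686, 0.681, 0.179, -0.185]
contact_force: [0.1, -0.2, 1.1]
opening: -0.1
t 11.13 pos [528.8 -91.8 134.2] z [-0.006  0.497 -0.868] y [ 1.    -0.005 -0.009] q [ 0.79  0.68 -0.62  2.   -0.2   0.71  0.41] F [ 0.1 -0.2  1.1] op -0.1
row [-0.44, -0.01, 0.73] [-0.13, 0.03, 0.1] x 8
[ 8.66025404e-01 -3.97142252e-19  5.00000000e-01]
```

```bash
python3 -m jog '[{"hand":1,"linear":[-0.45,0,0.73],"twist":[-0.13,0,0.1]},{"hand":1,"linear":[-0.45,0,0.73],"twist":[-0.13,0,0.1]},{"hand":1,"linear":[-0.45,0,0.73],"twist":[-0.13,0,0.1]},{"hand":1,"linear":[-0.45,0,0.73],"twist":[-0.13,0,0.1]},{"hand":1,"linear":[-0.45,0,0.73],"twist":[-0.13,0,0.1]},{"hand":1,"linear":[-0.45,0,0.73],"twist":[-0.13,0,0.1]},{"hand":1,"linear":[-0.45,0,0.73],"twist":[-0.13,0,0.1]},{"hand":1,"linear":[-0.45,0,0.73],"twist":[-0.13,0,0.1]},{"hand":1,"linear":[0.87,0,0.5],"twist":[0,0,0]},{"hand":1,"linear":[0.87,0,0.5],"twist":[0,0,0]}]'; python3 -c "
from h import *
st()"
python3 -m jog '[{"hand":1,"linear":[0.5,0,0.3],"twist":[0,0,0]},{"hand":1,"linear":[0.5,0,0.3],"twist":[0,0,0]},{"hand":1,"linear":[0.5,0,0.3],"twist":[0,0,0]},{"hand":1,"linear":[0.6,0,0.35],"twist":[0,0,0]},{"hand":1,"linear":[0.6,0,0.35],"twist":[0,0,0]},{"hand":1,"linear":[0.6,0,0.35],"twist":[0,0,0]},{"hand":1,"linear":[0.6,0,0.35],"twist":[0,0,0]},{"hand":1,"linear":[0.6,0,0.35],"twist":[0,0,0]},{"hand":1,"linear":[0.6,0,0.35],"twist":[0,0,0]},{"hand":1,"linear":[0.6,0,0.35],"twist":[0,0,0]}]'; python3 -c "
from h import *
st()
plan(press(pp,[-97,0,65])[0],tool(60),10)"
```

```text
t: 11.97
position: [526.8, -62.8, 56.3]
tcp_rot: [0.688, 0.677, 0.184, -0.186]
contact_force: [-0.3, 0.9, 0.0]
opening: -0.3
t 11.97 pos [526.8 -62.8  56.3] z [ 0.003  0.505 -0.863] y [ 1.    -0.016 -0.006] q [ 0.73  0.8  -0.6   2.06 -0.19  0.53  0.41] F [-0.3  0.9  0. ] op -0.3
t: 12.8
position: [528.5, 6.4, 56.2]
tcp_rot: [0.689, 0.677, 0.183, -0.182]
contact_force: [-0.4, -3.5, -0.2]
opening: -0.1
t 12.8 pos [528.5   6.4  56.2] z [ 0.007  0.498 -0.867] y [ 1.    -0.018 -0.002] q [ 0.63  0.79 -0.62  2.11 -0.23  0.43  0.34] F [-0.4 -3.5 -0.2] op -0.1
row [0.77, 0.02, 0.34] [-0.03, 0.01, 0.03] x 10
```

```bash
python3 -m jog '[{"hand":1,"linear":[0.7,0,0.35],"twist":[0,0,0]},{"hand":1,"linear":[0.7,0,0.35],"twist":[0,0,0]},{"hand":1,"linear":[0.7,0,0.35],"twist":[0,0,0]},{"hand":1,"linear":[0.7,0,0.35],"twist":[0,0,0]},{"hand":1,"linear":[0.7,0,0.35],"twist":[0,0,0]},{"hand":1,"linear":[0.7,0,0.35],"twist":[0,0,0]},{"hand":1,"linear":[0.7,0,0.35],"twist":[0,0,0]},{"hand":1,"linear":[0.6,0,0.3],"twist":[0,0,0]},{"hand":1,"linear":[0.4,0,0.2],"twist":[0,0,0]},{"hand":1,"linear":[0.3,0,0.15],"twist":[0,0,0]}]'; python3 -c "
from h import *
st()"
python3 -m jog '[{"hand":1,"linear":[0.25,0,0.14],"twist":[0,0,0]},{"hand":1,"linear":[0.25,0,0.14],"twist":[0,0,0]},{"hand":1,"linear":[0.25,0,0.14],"twist":[0,0,0]},{"hand":1,"linear":[0.25,0,0.14],"twist":[0,0,0]},{"hand":1,"linear":[0.25,0,0.14],"twist":[0,0,0]},{"hand":1,"linear":[0,0,0],"twist":[0,0,0]},{"hand":1,"linear":[0,0,0],"twist":[0,0,0]},{"hand":1,"linear":[0,0,0],"twist":[0,0,0]},{"hand":1,"linear":[0,0,0],"twist":[0,0,0]},{"hand":1,"linear":[0,0,0],"twist":[0,0,0]}]'; python3 -c "
from h import *
st()"
```

```text
t: 13.63
position: [530.4, 81.1, 56.9]
tcp_rot: [0.691, 0.676, 0.182, -0.18]
contact_force: [1.4, -3.5, -8.7]
opening: -0.0
t 13.63 pos [530.4  81.1  56.9] z [ 0.009  0.495 -0.869] y [ 1.    -0.022 -0.002] q [ 0.5   0.78 -0.63  2.14 -0.27  0.34  0.26] F [ 1.4 -3.5 -8.7] op -0.0
t: 14.47
position: [530.7, 94.8, 57.0]
tcp_rot: [0.693, 0.675, 0.182, -0.179]
contact_force: [1.2, -3.3, -5.8]
opening: -0.0
t 14.47 pos [530.7  94.8  57. ] z [ 0.01   0.493 -0.87 ] y [ 1.    -0.026 -0.003] q [ 0.47  0.78 -0.63  2.14 -0.28  0.32  0.24] F [ 1.2 -3.3 -5.8] op -0.0
```

```bash
python3 -m jog '[{"hand":1,"linear":[0.2,0,0.15],"twist":[0,0,0]},{"hand":1,"linear":[0.2,0,0.15],"twist":[0,0,0]},{"hand":1,"linear":[0.2,0,0.15],"twist":[0,0,0]},{"hand":1,"linear":[0.2,0,0.15],"twist":[0,0,0]},{"hand":1,"linear":[0,0,0],"twist":[0,0,0]},{"hand":1,"linear":[0,0,0],"twist":[0,0,0]},{"hand":1,"linear":[0,0,0],"twist":[0,0,0]},{"hand":1,"linear":[0,0,0],"twist":[0,0,0]},{"hand":1,"linear":[0,0,0],"twist":[0,0,0]},{"hand":1,"linear":[0,0,0],"twist":[0,0,0]}]'; python3 - <<'E'
from h import *
st()
a=camera("top")[180:290,160:380,::-1];b=camera("side")[80:300,120:380,::-1]
cv2.imwrite("pics/b5.png",np.hstack([cv2.resize(a,(500,250),interpolation=2),cv2.resize(b,(295,250))]))
E
```

```text
t: 15.3
position: [531.4, 95.5, 55.5]
tcp_rot: [0.697, 0.672, 0.179, -0.175]
contact_force: [0.4, -4.3, -4.6]
opening: -0.0
t 15.3 pos [531.4  95.5  55.5] z [ 0.013  0.485 -0.874] y [ 0.999 -0.035 -0.004] q [ 0.46  0.78 -0.62  2.15 -0.29  0.31  0.23] F [ 0.4 -4.3 -4.6] op -0.0
```

View pics/b5.png

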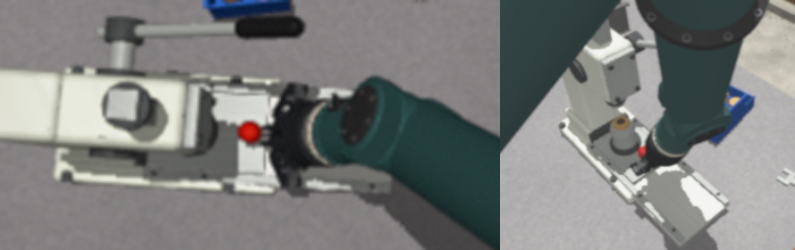

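```bash
python3 - <<'E'
from h import *
im=camera("top");b=[x for x in blobs(im,(0,170,60),(6,255,255)) ];print(b)
s=camera("side");print(blobs(s,(0,170,60),(6,255,255)))
# start knob pixel gave:
k0=atz("top",(322.5,240.9),81)
for x in b:
    k=atz("top",x[1],81);print(k0,k,np.hypot(*(k-k0)[:2]))
print(press(pp,[-78,0,81]), tool(60).T@[0,0,1.])
E
```

```text
[([265, 234, 10, 9, 65], [269.4, 237.8]), ([404, 242, 16, 16, 183], [411.6, 249.0])]
[([243, 210, 5, 8, 30], [245.0, 213.0]), ([369, 334, 24, 24, 447], [380.7, 345.8])]
[528.45361003 -40.15509179  81.        ] [533.01516249 109.91629388  81.        ] 150.14069587217756
[528.45361003 -40.15509179  81.        ] [ 511.64049873 -295.14654819   81.        ] 255.54514973046776
[[532.42531187 108.75281771  81.        ]] [ 0.5        0.        -0.8660254]
```

```bash
python3 -m jog '[{"hand":1,"linear":[0.45,0,0.25],"twist":[0,0,0]},{"hand":1,"linear":[0.45,0,0.25],"twist":[0,0,0]},{"hand":1,"linear":[0.45,0,0.25],"twist":[0,0,0]},{"hand":1,"linear":[0.45,0,0.25],"twist":[0,0,0]},{"hand":1,"linear":[0.45,0,0.25],"twist":[0,0,0]},{"hand":1,"linear":[0.45,0,0.25],"twist":[0,0,0]},{"hand":1,"linear":[0.45,0,0.25],"twist":[0,0,0]},{"hand":1,"linear":[0.45,0,0.25],"twist":[0,0,0]},{"hand":1,"linear":[0.45,0,0.25],"twist":[0,0,0]},{"hand":1,"linear":[0.45,0,0.25],"twist":[0,0,0]}]'; python3 -c "
from h import *
st()"
```

```text
t: 16.33
position: [533.7, 96.9, 50.2]
tcp_rot: [0.716, 0.66, 0.163, -0.156]
contact_force: [-4.1, -19.4, 9.8]
opening: -0.2
t 16.33 pos [533.7  96.9  50.2] z [ 0.027  0.438 -0.898] y [ 0.997 -0.08  -0.009] q [ 0.39  0.76 -0.56  2.15 -0.3   0.28  0.18] F [ -4.1 -19.4   9.8] op -0.2
```

```bash
python3 -m jog '[{"hand":1,"linear":[-0.87,0,-0.5],"twist":[0,0,0]},{"hand":1,"linear":[-1.3,0,-1],"twist":[0,0,0]},{"hand":1,"linear":[-1.3,0,-2],"twist":[0,0,0]},{"hand":1,"linear":[-1.3,0,-2],"twist":[0,0,0]},{"hand":1,"linear":[-1.3,0,-2],"twist":[0,0,0]},{"hand":1,"linear":[-1.3,0,-2],"twist":[0,0,0]},{"hand":1,"linear":[-0.8,0,-2],"twist":[0,0,0]},{"hand":0.5,"linear":[-0.8,0,-2],"twist":[0,0,0]},{"hand":0.4,"linear":[0,0,-2],"twist":[0,0,0]},{"hand":0.4,"linear":[0,0,-2],"twist":[0,0,0]}]'; python3 -c "
from h import *
st()
A=press(pp,[-235,-90,400])[0];B=press(pp,[-160,-90,399])[0];print(A,B)
plan(A,tool(60),10);plan(B,tool(60),4,(A,tool(60)))"
```

```text
t: 17.17
position: [517.5, -41.7, 180.0]
tcp_rot: [0.702, 0.671, 0.167, -0.174]
contact_force: [0.7, 0.5, -1.1]
opening: 35.9
t 17.17 pos [517.5 -41.7 180. ] z [ 0.     0.468 -0.884] y [ 0.999 -0.04  -0.021] q [ 0.71  0.56 -0.61  2.05 -0.26  0.71  0.32] F [ 0.7  0.5 -1.1] op 35.9
[618.40285287 -50.48556474 400.        ] [620.31050001  24.49017055 399.        ]
row [1.02, 0.99, -1.96] [-0.06, 0.21, -0.13] x 10
row [1.61, 0.0, 0.96] [0.0, 0.0, 0.0] x 4
```

```bash
python3 -m jog '[{"hand":0.2,"linear":[1.0,1.0,-2],"twist":[-0.06,0.2,-0.13]},{"hand":0.2,"linear":[1.0,1.0,-2],"twist":[-0.06,0.2,-0.13]},{"hand":0.2,"linear":[1.0,1.0,-2],"twist":[-0.06,0.2,-0.13]},{"hand":0.2,"linear":[1.0,1.0,-2],"twist":[-0.06,0.2,-0.13]},{"hand":0.2,"linear":[1.0,1.0,-2],"twist":[-0.06,0.2,-0.13]},{"hand":0.2,"linear":[1.0,1.0,-2],"twist":[-0.06,0.2,-0.13]},{"hand":0.2,"linear":[1.0,1.0,-2],"twist":[-0.06,0.2,-0.13]},{"hand":0.2,"linear":[1.0,1.0,-2],"twist":[-0.06,0.2,-0.13]},{"hand":0.2,"linear":[1.0,1.0,-2],"twist":[-0.06,0.2,-0.13]},{"hand":0.2,"linear":[1.0,1.0,-2],"twist":[-0.06,0.2,-0.13]}]'; python3 - <<'E'
from h import *
st()
B=press(pp,[-160,-90,399])[0];R=tool(60);plan(B,R,4)
C=press(pp,[-115+11,-90,320-18])[0];plan(C,R,6,(B,R))
im=camera("top");cv2.imwrite("pics/t6.png",cv2.resize(im[130:290,160:380,::-1],None,fx=3,fy=3,interpolation=2))
E
```

```text
t: 18.0
position: [612.7, -25.7, 422.1]
tcp_rot: [0.673, 0.688, 0.186, -0.199]
contact_force: [0.9, 0.4, 0.1]
opening: 68.5
t 18.0 pos [612.7 -25.7 422.1] z [-0.022  0.523 -0.852] y [ 1.     0.024 -0.011] q [ 0.68  0.43 -0.65  1.61 -0.31  1.26  0.19] F [0.9 0.4 0.1] op 68.5
row [0.78, 0.2, 1.14] [-0.5, -0.39, 0.53] x 4
row [-0.0, -0.0, 1.87] [0.0, 0.0, 0.0] x 6
```

View pics/t6.png

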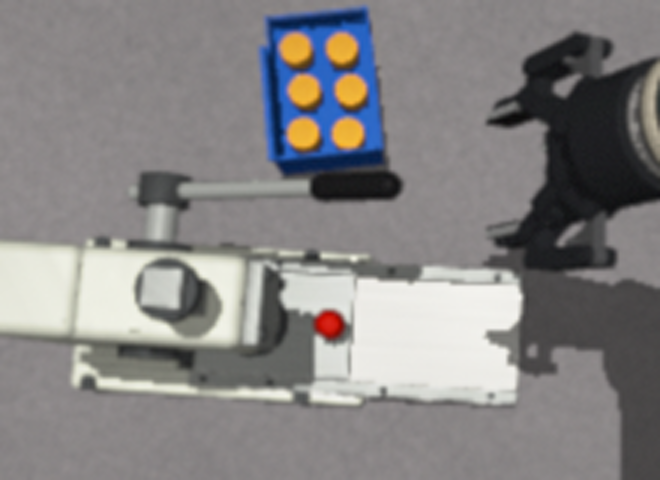

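```bash
python3 -m jog '[{"hand":0.2,"linear":[0.78,0.2,1.14],"twist":[-0.5,-0.39,0.53]},{"hand":0.2,"linear":[0.78,0.2,1.14],"twist":[-0.5,-0.39,0.53]},{"hand":0.2,"linear":[0.78,0.2,1.14],"twist":[-0.5,-0.39,0.53]},{"hand":0.2,"linear":[0.78,0.2,1.14],"twist":[-0.5,-0.39,0.53]},{"hand":0.2,"linear":[0,0,1.8],"twist":[0,0,0]},{"hand":0.2,"linear":[0,0,1.8],"twist":[0,0,0]},{"hand":0.2,"linear":[0,0,1.8],"twist":[0,0,0]},{"hand":0.2,"linear":[0,0,0],"twist":[0,0,0]},{"hand":0.2,"linear":[0,0,0],"twist":[0,0,0]},{"hand":0.2,"linear":[0,0,0],"twist":[0,0,0]}]'; python3 - <<'E'
from h import *
st()
R=tool(60);C=press(pp,[-115+11,-90,320-18])[0];print(C);plan(C,R,4)
E
```

```text
t: 18.88
position: [617.7, 84.8, 368.6]
tcp_rot: [0.674, 0.688, 0.193, -0.188]
contact_force: [0.3, -0.5, -0.0]
opening: 68.4
t 18.88 pos [617.7  84.8 368.6] z [ 0.002  0.519 -0.855] y [1.    0.018 0.014] q [ 0.54  0.44 -0.68  1.73 -0.32  1.02  0.09] F [ 0.3 -0.5 -0. ] op 68.4
[621.73487654  80.4720529  302.        ]
row [-0.94, 0.09, 1.38] [-0.15, -0.32, 0.63] x 4
```

```bash
python3 -m jog '[{"hand":0.2,"linear":[-0.75,0.08,1.1],"twist":[-0.1,-0.25,0.5]},{"hand":0.2,"linear":[-0.75,0.08,1.1],"twist":[-0.1,-0.25,0.5]},{"hand":0.2,"linear":[-0.75,0.08,1.1],"twist":[-0.1,-0.25,0.5]},{"hand":0.2,"linear":[-0.75,0.08,1.1],"twist":[-0.1,-0.25,0.5]},{"hand":0.2,"linear":[-0.4,0.04,0.6],"twist":[-0.1,-0.25,0.5]},{"hand":0.2,"linear":[0,0,0],"twist":[0,0,0]},{"hand":0.2,"linear":[0,0,0],"twist":[0,0,0]},{"hand":0.2,"linear":[0,0,0],"twist":[0,0,0]},{"hand":0.2,"linear":[0,0,0],"twist":[0,0,0]},{"hand":0.2,"linear":[0,0,0],"twist":[0,0,0]}]'; python3 - <<'E'
from h import *
st()
R=tool(60);C=press(pp,[-115+11,-90,320-18])[0];plan(C,R,2)
E
```

```text
t: 19.72
position: [626.5, 77.6, 309.8]
tcp_rot: [0.694, 0.672, 0.188, -0.177]
contact_force: [-0.7, 0.3, -0.8]
opening: 68.3
t 19.72 pos [626.5  77.6 309.8] z [ 0.023  0.498 -0.867] y [ 0.999 -0.033  0.008] q [ 0.51  0.49 -0.65  1.79 -0.29  0.9   0.07] F [-0.7  0.3 -0.8] op 68.3
row [-0.08, -0.24, 0.41] [0.31, 0.05, -0.08] x 2
```

```bash
python3 -m jog '[{"hand":0.2,"linear":[-0.08,-0.22,0.4],"twist":[0.3,0,0]},{"hand":0.2,"linear":[-0.08,-0.22,0.4],"twist":[0.3,0,0]},{"hand":0.5,"linear":[0,0,0],"twist":[0,0,0]},{"hand":0.6,"linear":[0,0,0],"twist":[0,0,0]},{"hand":0.7,"linear":[0,0,0],"twist":[0,0,0]},{"hand":1,"linear":[0,0,0],"twist":[0,0,0]},{"hand":1,"linear":[0,0,0],"twist":[0,0,0]},{"hand":1,"linear":[0,0,0],"twist":[0,0,0]},{"hand":1,"linear":[0,0,0],"twist":[0,0,0]},{"hand":1,"linear":[0,0,0],"twist":[0,0,0]}]'; python3 - <<'E'
from h import *
st()
s=read_state();R=Ro.from_quat(s['tcp_rot']).as_matrix();p=np.array(s['position'])
def inp(w):
    c,q=np.cos(pp[2]),np.sin(pp[2]);d=np.array(w)-[pp[0],pp[1],0];return np.array([c*d[0]+q*d[1],-q*d[0]+c*d[1],d[2]])
print("grip in press",inp(p-19*R[:,2]))
th0=np.radians(25)
for k,th in enumerate(np.radians(np.array([0,10,20,30,40,50,60,65,70,72,73.5,75]))):
    X=press(pp,[46-178*np.cos(th0-th),-90,245+178*np.sin(th0-th)])[0]
    if k:print(round(np.degrees(th),1),((R.T@(X-X0))/10).round(2))
    X0=X
E
```

```text
t: 20.55
position: [624.1, 80.8, 303.3]
tcp_rot: [0.692, 0.674, 0.186, -0.178]
contact_force: [-0.4, -0.2, 0.4]
opening: 20.7
t 20.55 pos [624.1  80.8 303.3] z [ 0.018  0.498 -0.867] y [ 1.    -0.028  0.004] q [ 0.5   0.5  -0.65  1.8  -0.29  0.89  0.07] F [-0.4 -0.2  0.4] op 20.7
grip in press [-113.0811255   -92.29917919  319.72891562]
10.0 [-2.37 -0.01  2.  ]
20.0 [-1.99 -0.01  2.38]
30.0 [-1.55 -0.01  2.69]
40.0 [-1.06 -0.01  2.92]
50.0 [-0.53 -0.02  3.06]
60.0 [ 0.01 -0.02  3.1 ]
65.0 [ 0.21 -0.01  1.54]
70.0 [ 0.34 -0.01  1.52]
72.0 [ 0.17 -0.    0.6 ]
73.5 [ 0.14 -0.    0.44]
75.0 [ 0.15 -0.    0.44]
```

```bash
python3 -m jog '[{"hand":1,"linear":[-0.6,0,0.5],"twist":[0,0,0]},{"hand":1,"linear":[-0.6,0,0.5],"twist":[0,0,0]},{"hand":1,"linear":[-0.6,0,0.5],"twist":[0,0,0]},{"hand":1,"linear":[-0.6,0,0.5],"twist":[0,0,0]},{"hand":1,"linear":[-0.5,0,0.6],"twist":[0,0,0]},{"hand":1,"linear":[-0.5,0,0.6],"twist":[0,0,0]},{"hand":1,"linear":[-0.5,0,0.6],"twist":[0,0,0]},{"hand":1,"linear":[-0.5,0,0.6],"twist":[0,0,0]},{"hand":1,"linear":[-0.4,0,0.65],"twist":[0,0,0]},{"hand":1,"linear":[-0.4,0,0.65],"twist":[0,0,0]}]'; cat >> h.py <<'E'
def inp(w):
    c,q=np.cos(pp[2]),np.sin(pp[2]);d=np.array(w)-[pp[0],pp[1],0];return np.array([c*d[0]+q*d[1],-q*d[0]+c*d[1],d[2]])
def arc(degs):
    st();s=read_state();R=Ro.from_quat(s['tcp_rot']).as_matrix();p=np.array(s['position'])
    g=inp(p-19*R[:,2]);d=g-[46,0,245];print("grip in press",g.round(1),"r",np.hypot(d[0],d[2]).round(1),"lever deg",(25-np.degrees(np.arctan2(d[2],-d[0]))).round(1))
    X0=press(pp,g)[0]
    for a in degs:
        th=np.radians(25-a);X=press(pp,[46-178*np.cos(th),-91,245+178*np.sin(th)])[0];print(a,((R.T@(X-X0))/10).round(2));X0=X
E
python3 -c "
from h import *
arc([30,40,50,60,70])"
```

```text
t: 21.38
position: [623.7, 64.6, 239.5]
tcp_rot: [0.693, 0.671, 0.19, -0.184]
contact_force: [-2.5, -2.5, 6.0]
opening: 20.5
t 21.38 pos [623.7  64.6 239.5] z [ 0.017  0.509 -0.861] y [ 0.999 -0.032  0.   ] q [ 0.52  0.58 -0.64  1.85 -0.28  0.79  0.13] F [-2.5 -2.5  6. ] op 20.5
grip in press [-129.5  -92.3  255.9] r 175.9 lever deg 21.5
30 [-1.5  -0.13  2.18]
40 [-1.09 -0.    2.9 ]
50 [-0.57 -0.01  3.05]
60 [-0.03 -0.01  3.1 ]
70 [ 0.51 -0.01  3.06]
```

Works well, grip holding. Continue.

```bash
python3 -m jog '[{"hand":1,"linear":[-0.5,0,0.7],"twist":[0,0,0]},{"hand":1,"linear":[-0.5,0,0.7],"twist":[0,0,0]},{"hand":1,"linear":[-0.45,0,0.75],"twist":[0,0,0]},{"hand":1,"linear":[-0.3,0,0.75],"twist":[0,0,0]},{"hand":1,"linear":[-0.3,0,0.75],"twist":[0,0,0]},{"hand":1,"linear":[-0.3,0,0.75],"twist":[0,0,0]},{"hand":1,"linear":[-0.2,0,0.75],"twist":[0,0,0]},{"hand":1,"linear":[-0.15,0,0.75],"twist":[0,0,0]},{"hand":1,"linear":[-0.15,0,0.75],"twist":[0,0,0]},{"hand":1,"linear":[-0.15,0,0.75],"twist":[0,0,0]}]'; python3 -c "
from h import *
arc([50,55,60,65,70,74])"
```

```text
t: 22.22
position: [624.0, 74.4, 166.5]
tcp_rot: [0.694, 0.668, 0.191, -0.187]
contact_force: [-1.3, -2.9, 5.4]
opening: 20.4
t 22.22 pos [624.   74.4 166.5] z [ 0.015  0.516 -0.857] y [ 0.999 -0.036 -0.005] q [ 0.49  0.68 -0.63  1.9  -0.27  0.66  0.16] F [-1.3 -2.9  5.4] op 20.4
grip in press [-119.8  -92.4  182.8] r 177.1 lever deg 45.6
50 [-0.29 -0.13  1.35]
55 [-0.1  -0.    1.55]
60 [ 0.04 -0.    1.55]
65 [ 0.17 -0.    1.54]
70 [ 0.31 -0.01  1.52]
74 [ 0.34 -0.01  1.19]
```

```bash
python3 -m jog '[{"hand":1,"linear":[-0.15,0,0.7],"twist":[0,0,0]},{"hand":1,"linear":[-0.14,0,0.7],"twist":[0,0,0]},{"hand":1,"linear":[-0.05,0,0.8],"twist":[0,0,0]},{"hand":1,"linear":[-0.05,0,0.8],"twist":[0,0,0]},{"hand":1,"linear":[0.02,0,0.8],"twist":[0,0,0]},{"hand":1,"linear":[0.02,0,0.8],"twist":[0,0,0]},{"hand":1,"linear":[0.08,0,0.8],"twist":[0,0,0]},{"hand":1,"linear":[0.08,0,0.8],"twist":[0,0,0]},{"hand":1,"linear":[0.15,0,0.8],"twist":[0,0,0]},{"hand":1,"linear":[0.15,0,0.8],"twist":[0,0,0]}]'; python3 -c "
from h import *
arc([66,68,70,72,74,76])"
```

```text
t: 23.05
position: [624.9, 110.3, 106.2]
tcp_rot: [0.694, 0.668, 0.19, -0.19]
contact_force: [-4.5, -8.2, 14.3]
opening: 20.0
t 23.05 pos [624.9 110.3 106.2] z [ 0.011  0.517 -0.856] y [ 0.999 -0.036 -0.009] q [ 0.42  0.77 -0.61  1.93 -0.26  0.53  0.15] F [-4.5 -8.2 14.3] op 20.0
grip in press [-83.9 -92.5 122.4] r 178.6 lever deg 68.3
66 [-0.08 -0.15 -0.72]
68 [ 0.12 -0.    0.61]
70 [ 0.14 -0.    0.61]
72 [ 0.16 -0.    0.6 ]
74 [ 0.18 -0.    0.59]
76 [ 0.2  -0.    0.59]
```

```bash
python3 -m jog '[{"hand":1,"linear":[0.15,0,0.6],"twist":[0,0,0]},{"hand":1,"linear":[0.15,0,0.6],"twist":[0,0,0]},{"hand":1,"linear":[0.16,0,0.6],"twist":[0,0,0]},{"hand":1,"linear":[0.16,0,0.6],"twist":[0,0,0]},{"hand":1,"linear":[0.17,0,0.6],"twist":[0,0,0]},{"hand":1,"linear":[0.17,0,0.6],"twist":[0,0,0]},{"hand":1,"linear":[0.17,0,0.6],"twist":[0,0,0]},{"hand":1,"linear":[0.17,0,0.6],"twist":[0,0,0]},{"hand":1,"linear":[0.17,0,0.6],"twist":[0,0,0]},{"hand":1,"linear":[0.17,0,0.6],"twist":[0,0,0]}]'; python3 -c "
from h import *
arc([72,74,76])"
```

```text
t: 23.88
position: [625.1, 125.9, 90.2]
tcp_rot: [0.695, 0.67, 0.181, -0.188]
contact_force: [-11.8, -20.9, 38.1]
opening: 20.6
t 23.88 pos [625.1 125.9  90.2] z [ 0.     0.504 -0.864] y [ 0.999 -0.031 -0.018] q [ 0.38  0.78 -0.59  1.92 -0.26  0.5   0.13] F [-11.8 -20.9  38.1] op 20.6
grip in press [-68.1 -92.4 106.6] r 179.4 lever deg 75.5
72 [-0.22 -0.16 -1.07]
74 [0.19 0.   0.59]
76 [0.21 0.   0.58]
```

```bash
python3 -m jog '[{"hand":1,"linear":[-0.17,0,-0.6],"twist":[0,0,0]},{"hand":1,"linear":[-0.25,0,-1],"twist":[0,0,0]},{"hand":1,"linear":[-0.2,0,-1.2],"twist":[0,0,0]},{"hand":1,"linear":[-0.1,0,-1.2],"twist":[0,0,0]},{"hand":1,"linear":[0,0,-1.2],"twist":[0,0,0]},{"hand":1,"linear":[0,0,-1.2],"twist":[0,0,0]},{"hand":1,"linear":[0.1,0,-1.2],"twist":[0,0,0]},{"hand":1,"linear":[0.15,0,-1.2],"twist":[0,0,0]},{"hand":1,"linear":[0.2,0,-1.2],"twist":[0,0,0]},{"hand":1,"linear":[0.3,0,-1.2],"twist":[0,0,0]}]'; python3 -c "
from h import *
arc([40,30,20,10,0])"
```

```text
t: 24.72
position: [623.1, 62.0, 193.7]
tcp_rot: [0.695, 0.671, 0.179, -0.187]
contact_force: [0.3, -0.4, -1.7]
opening: 20.4
t 24.72 pos [623.1  62.  193.7] z [-0.003  0.5   -0.866] y [ 0.999 -0.029 -0.02 ] q [ 0.49  0.64 -0.61  1.87 -0.26  0.74  0.14] F [ 0.3 -0.4 -1.7] op 20.4
grip in press [-132.   -92.1  210.1] r 181.3 lever deg 36.1
40 [-0.04 -0.09  1.27]
30 [ 1.06 -0.06 -2.92]
20 [ 1.55 -0.06 -2.69]
10 [ 1.99 -0.06 -2.38]
0 [ 2.38 -0.06 -1.99]
```

```bash
python3 -m jog '[{"hand":1,"linear":[0.4,0,-0.8],"twist":[0,0,0]},{"hand":1,"linear":[0.45,0,-0.9],"twist":[0,0,0]},{"hand":1,"linear":[0.55,0,-0.9],"twist":[0,0,0]},{"hand":1,"linear":[0.6,0,-0.9],"twist":[0,0,0]},{"hand":1,"linear":[0.65,0,-0.9],"twist":[0,0,0]},{"hand":1,"linear":[0.7,0,-0.9],"twist":[0,0,0]},{"hand":1,"linear":[0.75,0,-0.8],"twist":[0,0,0]},{"hand":1,"linear":[0.8,0,-0.75],"twist":[0,0,0]},{"hand":1,"linear":[0.7,0,-0.6],"twist":[0,0,0]},{"hand":1,"linear":[0,0,0],"twist":[0,0,0]}]'; python3 -c "
from h import *
arc([5,0])"
```

```text
t: 25.55
position: [623.0, 66.8, 295.4]
tcp_rot: [0.697, 0.67, 0.174, -0.185]
contact_force: [-2.0, -2.5, 0.2]
opening: 20.7
t 25.55 pos [623.   66.8 295.4] z [-0.006  0.492 -0.871] y [ 0.999 -0.033 -0.025] q [ 0.5   0.51 -0.62  1.79 -0.28  0.92  0.07] F [-2.  -2.5  0.2] op 20.7
grip in press [-127.   -92.   311.9] r 185.5 lever deg 3.8
5 [ 0.2  -0.09  0.81]
0 [ 1.22 -0.04 -0.96]
```

```bash
python3 -m jog '[{"hand":1,"linear":[0.45,0,-0.4],"twist":[0,0,0]},{"hand":1,"linear":[0.4,0,-0.35],"twist":[0,0,0]},{"hand":1,"linear":[0,0,0],"twist":[0,0,0]},{"hand":0.6,"linear":[0,0,0],"twist":[0,0,0]},{"hand":0.4,"linear":[0,0,0],"twist":[0,0,0]},{"hand":0.2,"linear":[0,0,0],"twist":[0,0,0]},{"hand":0.2,"linear":[0,0,0],"twist":[0,0,0]},{"hand":0.2,"linear":[0,0,0],"twist":[0,0,0]},{"hand":0.2,"linear":[0,0,-1],"twist":[0,0,0]},{"hand":0.2,"linear":[0,0,-1.5],"twist":[0,0,0]}]'
python3 -m jog '[{"hand":0.2,"linear":[0,0,-2],"twist":[0,0,0]},{"hand":0.2,"linear":[0,0,-2],"twist":[0,0,0]},{"hand":0.2,"linear":[0,0,-2],"twist":[0,0,0]},{"hand":0.2,"linear":[0,0,-2],"twist":[0,0,0]},{"hand":0.2,"linear":[-1.5,0,-2],"twist":[0,0,0]},{"hand":0.2,"linear":[-3,0,-2],"twist":[0,0,0]},{"hand":0.2,"linear":[-3,0,-2],"twist":[0,0,0]},{"hand":0.2,"linear":[-3,0,-2],"twist":[0,0,0]},{"hand":0.2,"linear":[-3,0,-2],"twist":[0,0,0]},{"hand":0.2,"linear":[-3,0,-1],"twist":[0,0,0]}]'
python3 - <<'E'
from h import *
st()
a=camera("top")[130:290,160:440,::-1];b=camera("side")[80:380,140:460,::-1]
cv2.imwrite("pics/b7.png",np.vstack([cv2.resize(a,(560,320),interpolation=2),cv2.resize(b,(560,525),interpolation=2)[:280]]))
cv2.imwrite("pics/s7.png",cv2.resize(b,(800,600)[:2] and (640,600),interpolation=2))
print(blobs(b[:,:,::-1].copy(),(0,170,60),(6,255,255)))
E
```

```text
t: 26.38
position: [622.5, 68.3, 326.4]
tcp_rot: [0.694, 0.673, 0.176, -0.188]
contact_force: [1.2, -0.2, -0.2]
opening: 68.4
t: 27.22
position: [622.0, -166.2, 433.8]
tcp_rot: [0.684, 0.682, 0.183, -0.183]
contact_force: [0.8, 0.5, -0.7]
opening: 68.6
t 27.22 pos [ 622.  -166.2  433.8] z [ 0.001  0.5   -0.866] y [ 1.    -0.004 -0.001] q [ 0.78  0.49 -0.58  1.47 -0.25  1.39  0.3 ] F [ 0.8  0.5 -0.7] op 68.6
[([103, 129, 10, 11, 85], [107.5, 133.9]), ([229, 254, 24, 24, 449], [240.3, 265.3])]
```

View pics/b7.png

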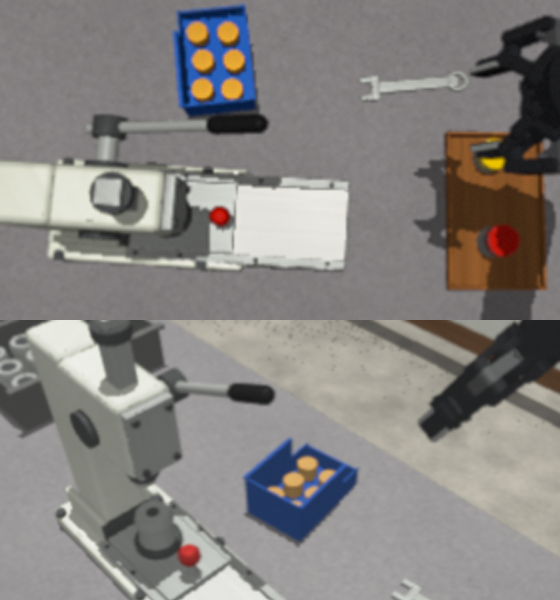

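```bash
python3 - <<'E'
from h import *
im=camera("side")[:,:,::-1];c=im[150:225,185:275]
cv2.imwrite("pics/s8.png",cv2.convertScaleAbs(cv2.resize(c,(720,600),interpolation=2),alpha=1.6))
g=proj("side",press(pp,[[0,0,105],[0,0,115],[-78,0,81]]));print((g-[185,150])*8)
ims=np.ascontiguousarray(im[:,:,::-1])
print(blobs(ims,(0,170,60),(6,255,255)),blobs(ims,(22,150,100),(33,255,255)))
E
```

```text
[[331.9534885  324.35879288]
 [326.65241574 301.25201133]
 [501.70223416 522.34348158]]
[([243, 209, 10, 11, 84], [247.5, 213.8]), ([369, 334, 24, 24, 447], [380.4, 345.3])] [([406, 293, 6, 3, 8], [408.2, 293.8])]
```

View pics/s8.png

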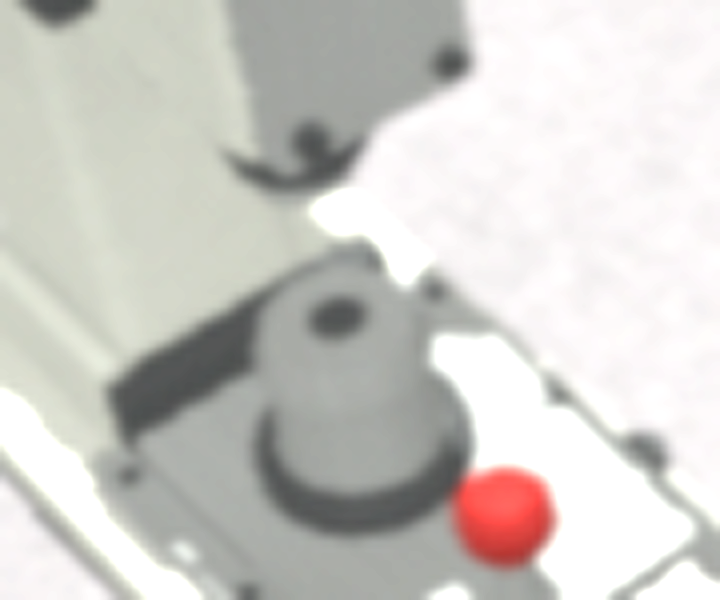

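```bash
python3 -c "
from h import *
st();print(sign_off())"
```

```text
t 27.37 pos [ 621.  -168.5  430.3] z [-0.001  0.501 -0.866] y [ 1.    -0.01  -0.007] q [ 0.78  0.49 -0.57  1.47 -0.25  1.39  0.3 ] F [-0.6  1.3  0.7] op 68.1
the job is handed in; nothing more can be done
None
```

The job is done and handed in at t = 27.4 s of the 72 s allowed; no verdict was reported.

- **Gauge:** I took it from under the ram with a tilted grasp, set it down in the free half of the tray with about 3 N of contact, and let go. The next picture showed it upright beside the short gauge.
- **Slide:** I pushed it in by the knob. The camera measured 150.1 mm of knob travel, and the slide did not give under a 19 N push, so it is home.
- **Bush:** I gripped the lever and pulled it to its lower stop. The force rose from about 14 N while pressing to 38 N at the stop, where my estimate of the angle was 75.5°. That is 2° past the real stop at 73.3°, which I take to be calibration error and the grip slipping a little along the handle.
- **Lever:** I guided it back up and let go at about 1–4°. The last pictures show it raised.

**Last checks:** The last pictures show the sleeve upright in its nest under the ram. The bore in its top lies where a flush bush would be, to within about 1 pixel. The brass ring itself could not be made out in the shade, so flushness rests on this and on the lever reaching its stop. I saw no sign that the spanner or bin had moved. The gripper partly hid the short gauge in the final view, but I never touched it.

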